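# Free the bayonet-locked press sleeve from the bench spindle

## Task

Take the brass press sleeve off the leaning spindle of the bench stand: a hidden bayonet inside locks it, so feel for the turn at which it comes free and then slide it straight off the open upper end, never forcing it. Then lower it into the wooden block with the wide round well, let go of it there standing upright with the same end down, and leave the other things on the bench where they are.

Things in the scene. Friction and masses are not known exactly. Their poses are not given: they have to be found in the camera images.
- stand: Fixed bench stand: dark steel foot plate 130 x 110 mm, leaning post, steel shoulder disc 62 mm across, and rising from it a plain round steel spindle, 28 mm in diameter, 102 mm long, upper end free. Origin: where the spindle leaves the shoulder, 75 mm above the bench. z: along the spindle to its free end, leaning 20 degrees from vertical to this frame's -x side (roughly towards the robot); y is level.
- spindle_keys (a point): Point on the spindle's axis 17 mm above the shoulder, axes as the stand's. Here three radial keys 120 degrees apart stand out to 19.5 mm from the axis, 8 mm wide, 6 mm high, hidden inside the sleeve. The angle at which they stand about the spindle differs every time and is NOT given by this pose: it must be felt.
- sleeve: Brass press sleeve, a round tube 46 mm in outer diameter, 90 mm long, 0.2 to 0.45 kg, bore 32 mm (2 mm play round the spindle). Origin: centre of its lower end; z along the tube to its upper end. It starts on the spindle, lower end on the shoulder; the spindle's end stands out 12 mm above it. Not pulled against the keys, it turns freely about the spindle.
- sleeve_center (a point): Centre of the sleeve, on its axis 45 mm above its lower end; axes as the sleeve's. The sleeve lifts 8 mm along the spindle, then its inner lip stops on the keys; pulling harder never frees it. When turned so that the lip's notches meet the keys, it lifts on past them (clear at 20 mm) and leaves the spindle at 102 mm.
- sleeve_foot (a point): Centre of the sleeve's lower end. Inside this end is the lip, 6 mm thick, with three notches 120 degrees apart, one on the sleeve's +x. They pass the keys when within about 8 degrees of them; at the start they are not. A turn of at most 60 degrees one way or the other (at most 105 degrees if only one way) brings them there.
- wide_well (a point): Wooden block 95 x 95 x 34 mm, fixed, with a round well 58 mm in diameter and 24 mm deep, open at the top: the place for the sleeve. The point is the centre of the well's floor, 10 mm above the bench (rim at 34 mm).
- narrow_well (a point): A like block whose well is only 38 mm in diameter, too small for the sleeve. The point is the centre of its floor, 10 mm above the bench.
- oil_bottle: Bystander: white plastic bottle, 54 mm across, 150 mm tall; origin under its centre.
- grease_jar: Bystander: grey jar with a black lid, 72 mm across, 65 mm tall; origin under its centre.
- mallet: Bystander: lying hammer, handle 200 mm with its end 170 mm on the -x side of the origin, head 107 mm across y at +x 45 mm, 40 mm high; origin under the handle near the head.
- wrench: Bystander: lying open-end wrench, 170 mm long along x, under 15 mm high.
- bearing: Bystander: steel bearing ring lying flat, 52 mm across, 10 mm high.
- pedal: Bystander: black bicycle pedal lying flat, 95 x 130 mm with its axle, 22 mm high; origin under its centre.
- cup: Bystander: white cup, 72 mm across, 85 mm tall; origin under its centre.
There are look-alikes about, which are no part of the job. What is shaped like the part that bears wide_well but blue, pink or red is not meant.

How it is judged:
By the outcome, as a careful person would: the job done as asked, in the order asked, and still so for the second after the job is handed in, with the robot touching nothing.
It also fails if it takes over 61 s, if anything falls off the work surface, if the arm or the gripper's body presses on something with over 40 N, if the wrist force passes 120 N, or if a joint passes its speed limit or range.

## Robot

A 6-joint arm with a two-finger parallel gripper is mounted at the origin on the work surface. World frame = base frame: x ahead of the robot, y to its left, z up, the work surface at z = 0. Lengths are in m, angles in rad, forces in N, time in s.
With the tool pointing down it reaches from about 0.3 to 0.875 m from the base axis. Payload 6.4 kg.
Tool frame: the origin (TCP) lies on the centre line of the jaws, within the pads' length; the fingertips stand 25 mm ahead of it and the grasp point (between the pads) lies 6 mm ahead of it; z points along the fingers, y is the line along which they close (so a half turn about z gives the same grasp; the last joint's range is limited). The gripper opens to 85 mm and grips with 20 to 120 N. Pads are 22 mm wide; open, the fingers measure 114 mm over their backs; the gripper's body (76 mm by 85 mm) begins 54 mm behind the grasp point. The pads swing forward as they close: fully open they stand 13 mm farther back than shut.
Start: joints at [-1.384, 0.181, 1.607, -0, 1.354, -0.206], TCP at [0.22, -0.531, 0.233] pointing down, gripper open.
Joint ranges: [-2.99, 2.99], [-0.89, 2.07], [0.3, 2.58], [-1.14, 4.28], [0, 2.63], [-3.12, 3.12]. Speed limits (rad/s): [2.57, 2.57, 3.01, 3.14, 3.14, 3.14].

## Interface

Orientations are given as a unit quaternion [w, x, y, z].
In Python, from bench import get_obs, camera, hand_in, spot_in gives the robot as it stands.
- The arm moves only by the shell command python3 -m jog 'ROWS'. ROWS is JSON, one flat list of numbers, 7 for each row, row after row: the shift along the tool's x, y, z in m, then the turn, a rotation vector about the tool's x, y, z in rad, then the closure, from 0 (fully open) to 1 (shut). A call has 1 to 20 rows; each row is the pose to reach, as a shift and turn from the pose commanded when the call began, along the tool's axes at that moment; what a row does not reach only later rows make up. A row lasts 1/8 s, in which the tool goes at most 62.5 mm and 10.7 degrees, less where a joint would pass 70% of its speed; a pose out of reach is approached as far as the arm can. A call with a gripper value outside its range is refused whole. The fingers move at their own pace and stop on an object; the grip force is fixed at half the most. Time passes only in rows, so rows that repeat a pose let the fingers close. It gives the time, the measured TCP pose, the force, the opening and the grip force at its end, in the units of the state.
- get_obs(): the state, without advancing time (a new reading comes with each control period).
- camera(name): name is "side" or "top" or "wrist"; returns a dict with "frame" (420x560x3 uint8, red, green, blue), "mtx" (3x3 intrinsics, pixels), "extrinsics" (4x4, takes a point from camera to world coordinates). Camera axes: x right, y up, looking along -z (the intrinsics and any distortion apply to the point x, -y, -z); pixel columns grow to the right and rows downward; lengths in m; the calibration is good to about 2 mm. A picture is of the moment at which its call begins. There is no depth.
- hand_in(): hands the job in; it is judged then, once.
Trained networks look in a picture, given as the dict that the camera call returned (one of the last four; its "shot" number tells which), for a name from the list of things; names that differ only in an ending like _2 or _b are one class to them, and where a whole thing is asked for, a point or a joint stands for the part that bears it (a point fixed in the world has none). Each returns a list of dicts, best first, with "confidence" (0 to 1); they miss things now and then, are a little off and sometimes report something else, mostly with a low value. They report only what shows in the picture. A call takes as long as a camera call. They do not tell look-alikes from the thing itself.
- spot_in(picture, name): "xyz" ([x, y, z] in m, in world coordinates, good to about 4 mm: the middle of the surface that is visible of it).
The state is a dict: "time_s": time; "q": joint angles; "dq": joint speeds; "joint_efforts": joint torques, N m; "eef_pos": TCP position; "eef_rot": TCP orientation; "wrist_force": force on the tool from outside, world axes, zero at the start; "torque": the same for the moment, N m; "opening": opening from 0.0 (shut) to 1.0 (fully open); "grasp_force": force on a finger pad.
Only numpy, scipy, OpenCV 4.12 (cv2) and the standard library are available. Lean on these libraries where they do the work, as an engineer would, in place of code of your own. Each camera call takes 0.05 s, during which the arm holds its last target. There are 200 camera calls.

## Working session

There is one attempt and no reset: what is moved stays moved. The work goes in short steps, Python scripts to look and compute and a shell command to move; the robot and the scene stay as the last step left them, time stands still between calls to the robot, and variables do not carry over. Pictures are saved under pics/ and viewed, at most 10 in all, crops included, and the job is handed in when it is done.

```bash
mkdir -p pics; ls; cat > h.py <<'E'
import numpy as np, cv2
from bench import get_obs, camera, hand_in, spot_in
from scipy.spatial.transform import Rotation as R
def save(c,n): cv2.imwrite('pics/'+n,c['frame'][:,:,::-1])
def proj(c,p):
    E=np.array(c['extrinsics']);q=E[:3,:3].T@(np.array(p)-E[:3,3]);v=np.array([q[0],-q[1],-q[2]]);u=np.array(c['mtx'])@v;return (u[:2]/u[2]).round(1)
def ray(c,px):
    E=np.array(c['extrinsics']);v=np.linalg.solve(np.array(c['mtx']),[px[0],px[1],1.]);d=E[:3,:3]@np.array([v[0],-v[1],-v[2]]);return E[:3,3],d
def onz(c,px,z):
    o,d=ray(c,px);return o+d*(z-o[2])/d[2]
def pose():
    o=get_obs();q=o['eef_rot'];return np.array(o['eef_pos']),R.from_quat([q[1],q[2],q[3],q[0]])
E
python3 - <<'E'
from h import *
np.set_printoptions(precision=4,suppress=True)
o=get_obs();print(o)
for n in ['top','side']:
    c=camera(n);save(c,n+'1.png');print(n,np.array(c['extrinsics'])[:3,3])
    for t in ['sleeve','stand','wide_well','narrow_well','oil_bottle','cup','grease_jar']:
        for r in spot_in(c,t): 
            if r['confidence']>.2: print(t,np.round(r['xyz'],3),round(r['confidence'],2),proj(c,r['xyz']))
a=cv2.imread('pics/top1.png');b=cv2.imread('pics/side1.png')
E
```

```text
pics
{'time_s': 0.0, 'q': array([-1.3843,  0.1816,  1.608 , -0.    ,  1.3538, -0.2063]), 'dq': array([-0.0007,  0.0002, -0.0005,  0.0002,  0.0003,  0.0007]), 'joint_efforts': array([ -0.0007, -44.4875, -35.1339,  -0.0003,   0.0093,   0.    ]), 'eef_pos': array([ 0.22  , -0.5307,  0.2323]), 'eef_rot': array([-0.0009,  0.9808,  0.1951, -0.    ]), 'wrist_force': array([-0.2543, -0.2116, -0.2155]), 'torque': array([-0.0354,  0.0348,  0.0323]), 'grasp_force': 0.0, 'opening': 0.9987585763261579}
top [ 0.3402 -0.0876  1.5014]
sleeve [0.583 0.085 0.155] 0.59 [196.4 176.3]
stand [0.603 0.082 0.012] 0.69 [203.5 178.2]
wide_well [ 0.495 -0.168  0.034] 0.98 [288.9 213.8]
wide_well [ 0.197 -0.338  0.033] 0.95 [349.4 318.5]
wide_well [ 0.33  -0.606  0.038] 0.74 [442.1 271.2]
wide_well [0.221 0.264 0.033] 0.62 [136.2 310.5]
narrow_well [ 0.516 -0.369  0.038] 0.69 [358.3 206.4]
oil_bottle [ 0.702 -0.116  0.104] 0.87 [271.2 137.8]
cup [0.802 0.046 0.05 ] 0.58 [215.4 109. ]
grease_jar [ 0.69  -0.294  0.064] 0.81 [332.5 145.4]
side [0.252  1.2931 0.9063]
sleeve [0.577 0.114 0.122] 0.83 [239.6 243.4]
stand [0.596 0.111 0.015] 0.89 [234.9 273.2]
wide_well [ 0.494 -0.147  0.028] 0.68 [284.6 227. ]
wide_well [ 0.193 -0.305  0.026] 0.56 [378.4 211.1]
wide_well [0.219 0.271 0.032] 0.55 [365.8 319.8]
narrow_well [ 0.514 -0.338  0.03 ] 0.84 [287.8 198.8]
narrow_well [0.773 0.223 0.018] 0.47 [162.6 289.8]
oil_bottle [ 0.708 -0.096  0.078] 0.65 [216.1 216. ]
cup [0.786 0.061 0.06 ] 0.93 [176.4 245.1]
grease_jar [ 0.686 -0.274  0.04 ] 0.63 [236.6 201.2]
grease_jar [0.58  0.112 0.121] 0.26 [238.4 243.1]
grease_jar [ 0.708 -0.096  0.075] 0.21 [216. 217.]
```

View pics/top1.png

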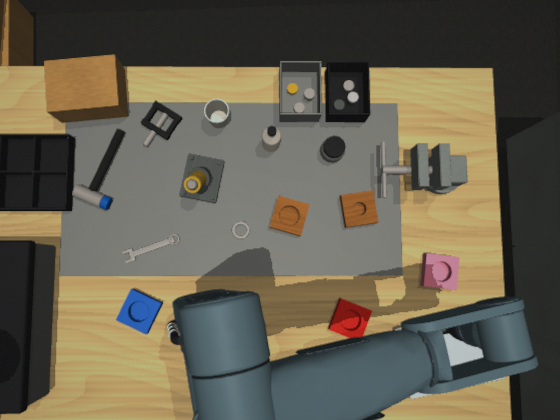

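View pics/side1.png

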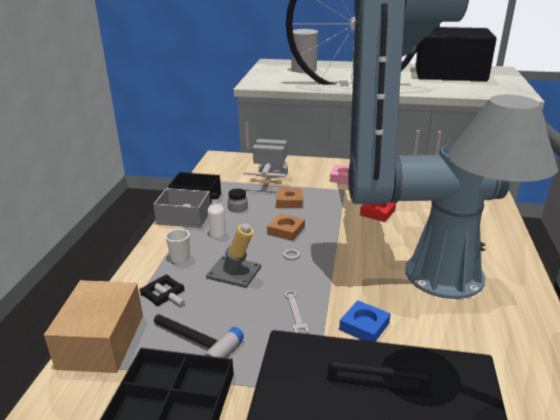

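```bash
cat > fit.py <<'E'
from h import *
from scipy.optimize import minimize
def cyl(p,yaw,r,z0,z1):
    A=R.from_euler('ZY',[yaw,-20],degrees=False).as_matrix() if 0 else (R.from_euler('z',yaw)*R.from_euler('y',-np.deg2rad(20))).as_matrix()
    t=np.linspace(0,2*np.pi,40);c=np.c_[r*np.cos(t),r*np.sin(t),0*t]
    P=np.r_[c+[0,0,z0],c+[0,0,z1]];return P@A.T+np.array([p[0],p[1],.075]),A
def hullmask(c,P,s=4):
    u=np.array([proj(c,x) for x in P]);m=np.zeros((420*s,560*s),np.uint8)
    cv2.fillConvexPoly(m,cv2.convexHull((u*s).astype(np.int32)),1);return m
def brass(c,s=4):
    f=cv2.resize(c['frame'],None,fx=s,fy=s,interpolation=cv2.INTER_CUBIC);h=cv2.cvtColor(f,cv2.COLOR_RGB2HSV)
    return ((h[...,0]>14)&(h[...,0]<32)&(h[...,1]>110)&(h[...,2]>60)).astype(np.uint8)
E
python3 - <<'E'
from fit import *
cs=[camera('top'),camera('side')];ms=[]
for c,ctr in zip(cs,[(197,180),(240,243)]):
    m=brass(c);w=np.zeros_like(m);cv2.circle(w,(ctr[0]*4,ctr[1]*4),100,1,-1);m=m*w
    k,l,st,_=cv2.connectedComponentsWithStats(m);i=1+np.argmax(st[1:,4]);m=(l==i).astype(np.uint8)
    hu=np.zeros_like(m);cv2.fillConvexPoly(hu,cv2.convexHull(cv2.findNonZero(m)),1);ms.append(hu);print(hu.sum(),st[i])
def cost(v):
    s=0
    for c,m in zip(cs,ms):
        P,_=cyl(v[:2],v[2],.023,0,.09);h=hullmask(c,P);s+=1-(h&m).sum()/(h|m).sum()
    return s
best=min((minimize(cost,[.6,.09,y],method='Nelder-Mead',options=dict(initial_simplex=[[.6,.09,y],[.615,.09,y],[.6,.105,y],[.6,.09,y+.3]],maxiter=80)) for y in(-.5,0.,.4)),key=lambda r:r.fun)
print(best.x,best.fun)
v=best.x
out=[]
for c,m,(x,y) in zip(cs,ms,[(155,130),(190,190)]):
    f=c['frame'].copy();f=cv2.resize(f,None,fx=4,fy=4)
    P,_=cyl(v[:2],v[2],.023,0,.09);k,_=cv2.findContours(hullmask(c,P),0,2);cv2.drawContours(f,k,-1,(0,255,0),1)
    P,_=cyl(v[:2],v[2],.014,.09,.102);k,_=cv2.findContours(hullmask(c,P),0,2);cv2.drawContours(f,k,-1,(0,0,255),1)
    out.append(f[y*4:y*4+300,x*4:x*4+400])
f=cv2.resize(cs[0]['frame'],None,fx=4,fy=4);a=f[185*4:185*4+280,255*4:255*4+560];a=cv2.resize(a,(800,400)) 
img=np.vstack([np.hstack(out),a[:300]]);cv2.imwrite('pics/c1.png',img[:,:,::-1])
E
```

```text
5876 [ 735  682   90   92 4247]
7465 [ 918  905   93  127 6301]
[ 0.59085925  0.09024093 -0.13543873] 0.2031848291690811
```

View pics/c1.png

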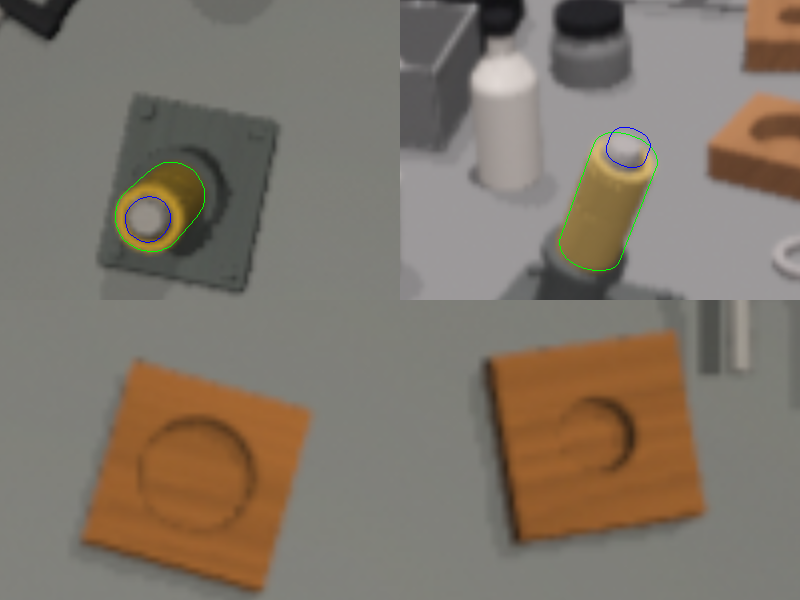

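The wooden block at top-view pixel (289,215) has the wide well, as the crop shows; the wooden block at (358,208) has the small hole. The blue (138,311), red (350,320) and pink (441,271) blocks are look-alikes. The sleeve stands at (196,180), and its fitted outline agrees with the picture. The plate edges give a stand yaw of about -0.205.

```bash
cat >> h.py <<'E'
def axis(yaw):
    A=(R.from_euler('z',yaw)*R.from_euler('y',-np.deg2rad(20))).as_matrix();return A
def tooltgt(S,yaw,h):
    A=axis(yaw);z=-A[:,2];x=A[:,1];y=np.cross(z,x)
    return np.array([S[0],S[1],.075])+A[:,2]*h, R.from_matrix(np.c_[x,y,z])
def rel(p,r):
    p0,r0=pose();return r0.inv().apply(p-p0).round(4),(r0.inv()*r).as_rotvec().round(4)
E
python3 - <<'E'
from fit import *
cs=[camera('top'),camera('side')];ms=[]
for c,ctr in zip(cs,[(197,180),(240,243)]):
    m=brass(c);w=np.zeros_like(m);cv2.circle(w,(ctr[0]*4,ctr[1]*4),100,1,-1);m=m*w
    k,l,st,_=cv2.connectedComponentsWithStats(m);i=1+np.argmax(st[1:,4]);m=(l==i).astype(np.uint8)
    hu=np.zeros_like(m);cv2.fillConvexPoly(hu,cv2.convexHull(cv2.findNonZero(m)),1);ms.append(hu)
def cost(v,yaw):
    return sum(1-(h&m).sum()/(h|m).sum() for c,m in zip(cs,ms) for h in [hullmask(c,cyl(v,yaw,.023,0,.09)[0])])
for yaw in(-.14,-.205):
    b=minimize(cost,[.59,.09],args=(yaw,),method='Nelder-Mead',options=dict(initial_simplex=[[.59,.09],[.6,.09],[.59,.1]],maxiter=50));print(yaw,b.x,b.fun)
    tip=cyl(b.x,yaw,0,.102,.102)[0][0];print('tip proj',[proj(c,tip) for c in cs])
print('well',onz(cs[0],(289.5,215.5),.034))
print(rel(*tooltgt(b.x,-.205,.175)))
E
```

```text
-0.14 [0.59109698 0.09019642] 0.2045040582077784
tip proj [array([191.5, 185.1]), array([247.5, 225.2])]
-0.205 [0.59065673 0.08930106] 0.21840206560028885
tip proj [array([191. , 185.2]), array([247.5, 225.4])]
well [ 0.49023415 -0.16994939  0.034     ]
(array([ 0.5304, -0.4651, -0.0063]), array([-0.321 ,  0.1698, -0.9628]))
```

```bash
r='0.53,-0.465,-0.006,-0.321,0.17,-0.963,0'; python3 -m jog '[0.53,-0.465,-0.006,-0.321,0.17,-0.963,0, 0.53,-0.465,-0.006,-0.321,0.17,-0.963,0, 0.53,-0.465,-0.006,-0.321,0.17,-0.963,0, 0.53,-0.465,-0.006,-0.321,0.17,-0.963,0, 0.53,-0.465,-0.006,-0.321,0.17,-0.963,0, 0.53,-0.465,-0.006,-0.321,0.17,-0.963,0, 0.53,-0.465,-0.006,-0.321,0.17,-0.963,0, 0.53,-0.465,-0.006,-0.321,0.17,-0.963,0, 0.53,-0.465,-0.006,-0.321,0.17,-0.963,0, 0.53,-0.465,-0.006,-0.321,0.17,-0.963,0, 0.53,-0.465,-0.006,-0.321,0.17,-0.963,0, 0.53,-0.465,-0.006,-0.321,0.17,-0.963,0, 0.53,-0.465,-0.006,-0.321,0.17,-0.963,0, 0.53,-0.465,-0.006,-0.321,0.17,-0.963,0, 0.53,-0.465,-0.006,-0.321,0.17,-0.963,0, 0.53,-0.465,-0.006,-0.321,0.17,-0.963,0, 0.53,-0.465,-0.006,-0.321,0.17,-0.963,0]'
python3 - <<'E'
from h import *
S=(.5907,.0893)
print(rel(*tooltgt(S,-.205,.175)),get_obs()['q'].round(2))
c=camera('wrist');f=c['frame'].copy()
A=axis(-.205)
for h,r in((.102,.014),(.09,.023),(.0,.031)):
    P=[np.array([*S,.075])+A@[r*np.cos(t),r*np.sin(t),h] for t in np.linspace(0,6.28,60)]
    cv2.polylines(f,[np.array([proj(c,p) for p in P]).astype(np.int32)],True,(0,255,0),1)
cv2.imwrite('pics/w1.png',f[:,:,::-1]);print(np.array(c['extrinsics'])[:3,3])
E
```

```text
time_s: 3.12
eef_pos: [0.5318, 0.1006, 0.2394]
eef_rot: [0.135, 0.764, 0.621, 0.11]
wrist_force: [0.4, -0.6, 0.4]
opening: 0.994
grasp_force: 0.0
(array([ 0.0009,  0.0002, -0.    ]), array([ 0.0004,  0.0001, -0.0009])) [ 0.01 -0.11  1.94 -0.09  0.98  0.25]
[0.49946704 0.1798514  0.37149374]
```

View pics/w1.png

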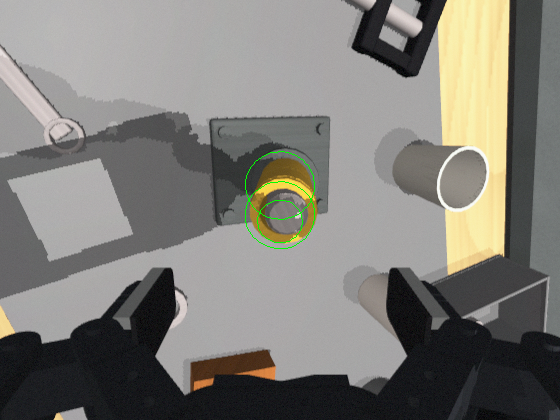

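```bash
python3 - <<'E'
from fit import *
c=camera('wrist');m=brass(c,4)
w=np.zeros_like(m);w[140*4:255*4,235*4:335*4]=1;m*=w;m=cv2.morphologyEx(m,cv2.MORPH_OPEN,np.ones((5,5)))
k,l,st,_=cv2.connectedComponentsWithStats(m);i=1+np.argmax(st[1:,4]);m=(l==i).astype(np.uint8)
hu=np.zeros_like(m);cv2.fillConvexPoly(hu,cv2.convexHull(cv2.findNonZero(m)),1)
def cost(v,yaw=None):
    y=v[2] if yaw is None else yaw
    h=hullmask(c,cyl(v,y,.023,0,.09)[0]);return 1-(h&hu).sum()/(h|hu).sum()
for yaw in(-.14,-.205,-.25,None):
    s=[[.59,.09],[.6,.09],[.59,.1]] if yaw is not None else [[.59,.09,-.2],[.6,.09,-.2],[.59,.1,-.2],[.59,.09,-.1]]
    b=minimize(cost,s[0],args=(yaw,),method='Nelder-Mead',options=dict(initial_simplex=s,maxiter=80));print(yaw,b.x.round(4),b.fun.round(3))
    if yaw==-.205: v=b.x
f=cv2.resize(c['frame'],None,fx=4,fy=4)
for r,a,e in((.023,0,.09),(.014,.102,.1021)):
    k,_=cv2.findContours(hullmask(c,cyl(v,-.205,r,a,e)[0]),0,2);cv2.drawContours(f,k,-1,(0,255,0),1)
k,_=cv2.findContours(hu,0,2);cv2.drawContours(f,k,-1,(255,0,0),1)
cv2.imwrite('pics/w2.png',f[110*4:110*4+560,200*4:200*4+640,::-1])
E
```

```text
-0.14 [0.5947 0.0937] 0.06
-0.205 [0.5944 0.0921] 0.043
-0.25 [0.5941 0.0908] 0.037
None [ 0.5941  0.0909 -0.2465] 0.036
```

View pics/w2.png

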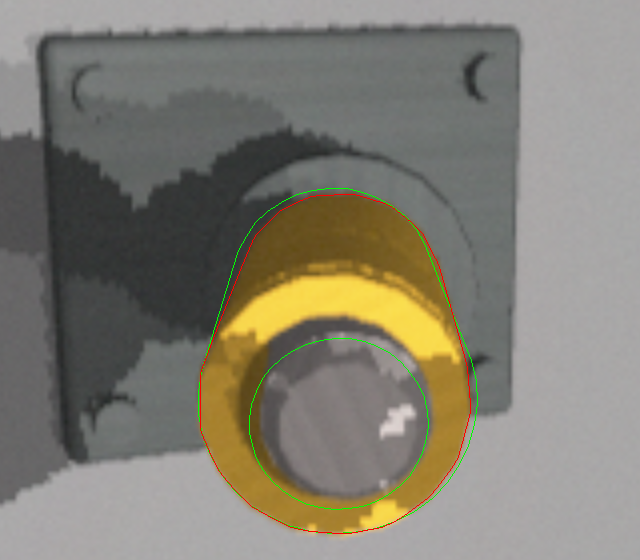

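```bash
python3 - <<'E'
from fit import *
c=camera('wrist');A=axis(-.215)
t=onz(c,(287.3,215.7),.075+.102*A[2,2]);S1=(t-A[:,2]*.102)[:2];print(S1)
S=.5*S1+.5*np.array([.5944,.0919]);print(S)
for h in(.175,.072): print(rel(*tooltgt(S,-.215,h)))
E
```

```text
[0.59609467 0.09167545]
[0.59524733 0.09178772]
(array([0.0045, 0.004 , 0.0013]), array([ 0.0002, -0.0035,  0.0092]))
(array([0.0041, 0.004 , 0.1043]), array([ 0.0002, -0.0035,  0.0092]))
```

```bash
python3 -m jog '[0.004,0.004,0.001,0,-0.003,0.009,0, 0.004,0.004,0.03,0,-0.003,0.009,0, 0.004,0.004,0.06,0,-0.003,0.009,0, 0.004,0.004,0.09,0,-0.003,0.009,0, 0.004,0.004,0.104,0,-0.003,0.009,0, 0.004,0.004,0.104,0,-0.003,0.009,0]'
python3 -m jog '[0,0,0,0,0,0,0.35, 0,0,0,0,0,0,1, 0,0,0,0,0,0,1, 0,0,0,0,0,0,1, 0,0,0,0,0,0,1, 0,0,0,0,0,0,1]'
python3 - <<'E'
from h import *
p,r=pose();o=get_obs();print('tool force',r.inv().apply(o['wrist_force']).round(1),r.inv().apply(o['torque']).round(2),o['q'].round(2))
print(rel(*tooltgt((.5952,.0918),-.215,.072)))
E
```

```text
time_s: 4.03
eef_pos: [0.5708, 0.0972, 0.1419]
eef_rot: [0.135, 0.767, 0.618, 0.108]
wrist_force: [0.9, -1.4, 0.1]
opening: 1.002
grasp_force: 0.0
time_s: 4.78
eef_pos: [0.5714, 0.0974, 0.1444]
eef_rot: [0.136, 0.767, 0.618, 0.11]
wrist_force: [-5.4, 0.2, 7.1]
opening: 0.517
grasp_force: 60.4
tool force [-0.9 -2.6 -8.5] [ 0.48 -0.11  0.02] [ 0.01  0.1   1.94 -0.11  0.77  0.28]
(array([-0.0004, -0.0007,  0.0016]), array([ 0.0017, -0.0011,  0.0008]))
```

```bash
cat > f.py <<'E'
from h import *
p,r=pose();o=get_obs();d=p-np.array([.5952,.0918,.075])
A=axis(-.215);print('toolF',r.inv().apply(o['wrist_force']).round(1),'T',r.inv().apply(o['torque']).round(2),'h',(A.T@d*1000).round(2),'open',round(o['opening'],3),'q6',o['q'][5].round(2))
E
python3 -m jog '[0,0,-0.003,0,0,0,1, 0,0,-0.006,0,0,0,1, 0,0,-0.006,0,0,0,1]'; python3 f.py; python3 -m jog '[0,0,-0.002,0,0,0,1, 0,0,-0.004,0,0,0,1, 0,0,-0.004,0,0,0,1]';python3 f.py
```

```text
time_s: 5.15
eef_pos: [0.5688, 0.0976, 0.1484]
eef_rot: [0.135, 0.767, 0.618, 0.109]
wrist_force: [0.0, 1.4, -3.3]
opening: 0.517
grasp_force: 61.7
toolF [ 1.4 -1.4  3. ] T [0.36 0.04 0.  ] h [-3.300e-01  2.000e-02  7.822e+01] open 0.517 q6 0.28
time_s: 5.52
eef_pos: [0.5675, 0.0978, 0.1515]
eef_rot: [0.135, 0.767, 0.618, 0.109]
wrist_force: [3.8, -0.2, -9.9]
opening: 0.52
grasp_force: 65.6
toolF [ 0.6  0.2 10.6] T [-0.07  0.14 -0.02] h [-4.50e-01 -4.00e-02  8.16e+01] open 0.52 q6 0.28
```

```bash
python3 -m jog '[0,0,0.003,0,0,0,1, 0,0,0.003,0,0,0.18,1, 0,0,-0.001,0,0,0.18,1, 0,0,-0.001,0,0,0.18,1]'|grep force; python3 f.py
for i in 1 2; do :; done
python3 -m jog '[0,0,0.004,0,0,0,1, 0,0,0.004,0,0,0.18,1, 0,0,0,0,0,0.18,1, 0,0,0,0,0,0.18,1]'|grep wrist; python3 f.py
python3 -m jog '[0,0,0.004,0,0,0,1, 0,0,0.004,0,0,0.18,1, 0,0,0,0,0,0.18,1, 0,0,0,0,0,0.18,1]'|grep wrist; python3 f.py
```

```text
wrist_force: [11.3, -0.8, -19.0]
grasp_force: 71.5
toolF [ 2.3  3.7 21.7] T [-0.73  0.36  0.2 ] h [-0.55 -0.25 81.91] open 0.518 q6 0.46
wrist_force: [10.5, -1.4, -18.7]
toolF [ 2.1  3.  21.2] T [-0.56  0.36  0.08] h [-0.41 -0.2  82.2 ] open 0.516 q6 0.64
wrist_force: [-0.4, -0.2, -2.8]
toolF [-0.9 -1.   2.6] T [ 0.16 -0.27  0.05] h [ 0.57  0.16 83.91] open 0.515 q6 0.82
```

```bash
python3 -m jog '[0,0,0,0,0,0.06,1, 0,0,-0.003,0,0,0.06,1, 0,0,-0.003,0,0,0.06,1]'|grep wrist; python3 f.py
python3 -m jog '[0,0,-0.003,0,0,0,1, 0,0,-0.005,0,0,0,1, 0,0,-0.005,0,0,0,1]'|grep wrist; python3 f.py
```

```text
wrist_force: [-0.0, 0.6, -4.3]
toolF [-0.4 -1.7  4. ] T [ 0.27 -0.21  0.02] h [ 0.3   0.24 86.64] open 0.514 q6 0.88
wrist_force: [0.4, -0.2, -2.9]
toolF [-0.4 -0.5  2.9] T [ 0.33 -0.22  0.01] h [ 0.2   0.17 91.44] open 0.51 q6 0.88
```

```bash
python3 -m jog '[0,0,-0.008,0,0,0,1, 0,0,-0.016,0,0,0,1, 0,0,-0.024,0,0,0,1, 0,0,-0.024,0,0,0,1]'|grep wrist; python3 f.py
python3 -m jog '[0,0,-0.015,0,0,0,1, 0,0,-0.03,0,0,0,1, 0,0,-0.03,0,0,0,1]'|grep wrist; python3 f.py
```

```text
wrist_force: [0.3, 0.1, -4.5]
toolF [-0.6 -1.1  4.3] T [ 0.33 -0.16 -0.  ] h [  0.86   0.31 116.27] open 0.519 q6 0.88
wrist_force: [-0.1, 0.7, -2.7]
toolF [-0.2 -1.3  2.5] T [ 0.36 -0.17  0.06] h [  1.36   0.44 147.06] open 0.519 q6 0.88
```

```bash
python3 -m jog '[0,0,-0.012,0,0,0,1, 0,0,-0.024,0,0,0,1, 0,0,-0.036,0,0,0,1, 0,0,-0.056,0,0,0,1, 0,0,-0.08,0,0,0,1, 0,0,-0.08,0,0,0,1]'|grep wrist; python3 f.py
python3 - <<'E'
from h import *
W=np.array([.4902,-.17]);yaw=-.215
for z,th in((.26,0),):
    p0,r0=pose()
    # minimal tilt to vertical
    z0=r0.apply([0,0,1]);q,_=R.align_vectors([[0,0,-1]],[z0]);r=q*r0
    p=np.array([*W,z]);print(p0,rel(p,r),get_obs()['time_s'],get_obs()['q'].round(2))
E
```

```text
wrist_force: [0.3, 0.1, -3.3]
toolF [-0.3 -0.8  3.2] T [ 0.41 -0.21 -0.03] h [  1.7    0.47 227.51] open 0.519 q6 0.88
[0.52084174 0.10851765 0.28937348] (array([-0.2203,  0.1717,  0.0372]), array([ 0.2912, -0.2013,  0.    ])) 9.4 [ 0.03 -0.18  1.9  -0.09  1.09  0.88]
```

```bash
python3 -m jog '[-0.22,0.172,0.037,0.291,-0.201,0,1, -0.22,0.172,0.037,0.291,-0.201,0,1, -0.22,0.172,0.037,0.291,-0.201,0,1, -0.22,0.172,0.037,0.291,-0.201,0,1, -0.22,0.172,0.037,0.291,-0.201,0,1, -0.22,0.172,0.037,0.291,-0.201,0,1, -0.22,0.172,0.037,0.291,-0.201,0,1, -0.22,0.172,0.037,0.291,-0.201,0,1, -0.22,0.172,0.037,0.291,-0.201,0,1]'
python3 - <<'E'
from h import *
a=camera('wrist');b=camera('side');f=a['frame'].copy()
p,r=pose();print(p,r.apply([0,0,1]).round(3))
for c,g in((a,f),(b,b['frame'])):
    save
for t in np.linspace(0,6.28,60)[:-1]:
    u=proj(a,[.4902+.029*np.cos(t),-.17+.029*np.sin(t),.034]);cv2.circle(f,tuple(int(v) for v in u),0,(0,255,0),-1)
    # sleeve lower rim as expected
    q=p+r.apply([.023*np.cos(t),.023*np.sin(t),.0744]);u=proj(a,q);cv2.circle(f,tuple(int(v) for v in u),0,(255,0,255),-1)
cv2.imwrite('pics/w3.png',cv2.resize(f,(800,600))[:,:,::-1])
E
```

```text
time_s: 10.52
eef_pos: [0.4896, -0.1694, 0.2579]
eef_rot: [-0.001, 0.929, 0.37, -0.002]
wrist_force: [-0.5, 0.1, -3.7]
opening: 0.521
grasp_force: 73.6
[ 0.48956129 -0.16962541  0.2579437 ] [-0.004 -0.    -1.   ]
```

View pics/w3.png

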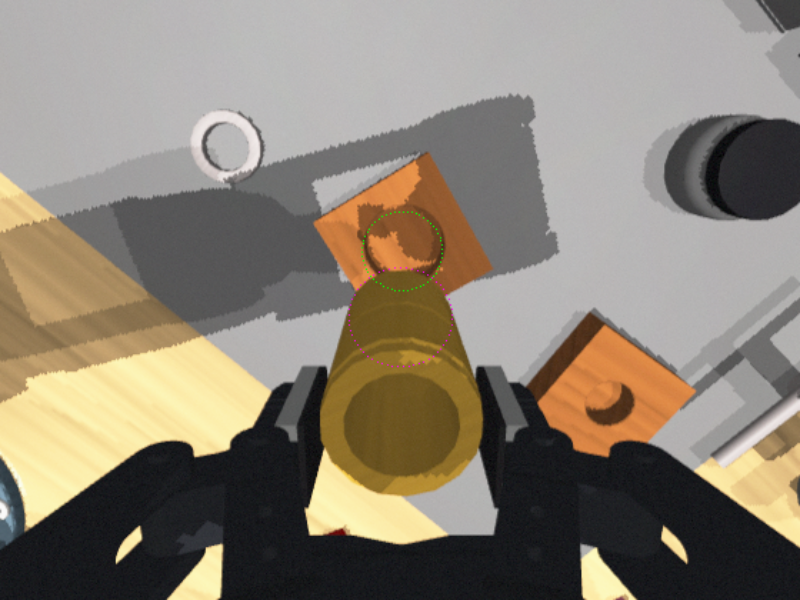

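```bash
python3 -m jog '[0.0015,0,0.04,0,0,0,1, 0.0015,0,0.08,0,0,0,1, 0.0015,0,0.11,0,0,0,1, 0.0015,0,0.135,0,0,0,1, 0.0015,0,0.135,0,0,0,1]'|grep -E 'pos|wrist'
python3 - <<'E'
from h import *
a=camera('wrist');f=a['frame'].copy();p,r=pose();print(get_obs()['wrist_force'].round(1))
for t in np.linspace(0,6.28,60)[:-1]:
    u=proj(a,[.4902+.029*np.cos(t),-.17+.029*np.sin(t),.034]);cv2.circle(f,tuple(int(v) for v in u),0,(0,255,0),-1)
s=camera('side');g=cv2.resize(s['frame'][170:280,230:330],(400,440))
i=np.hstack([cv2.resize(f[60:300,180:380],(400,480))[:440],g]);cv2.imwrite('pics/w4.png',i[:,:,::-1])
E
```

```text
eef_pos: [0.4884, -0.1681, 0.1209]
wrist_force: [-0.3, 0.6, -3.1]
[ 0.2  0.6 -3.9]
```

View pics/w4.png

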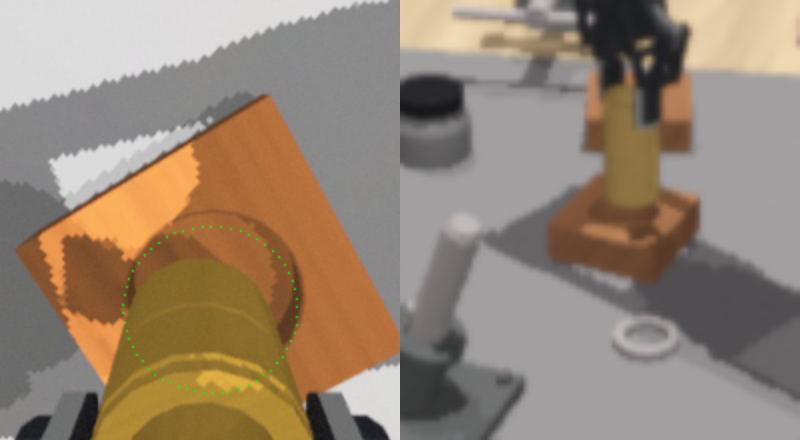

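```bash
python3 -m jog '[0.0045,0.003,0,0,0,0,1, 0.0045,0.003,0.01,0,0,0,1, 0.0045,0.003,0.02,0,0,0,1, 0.0045,0.003,0.02,0,0,0,1]'|grep -E 'pos|wrist'
python3 -m jog '[0,0,0.005,0,0,0,1, 0,0,0.01,0,0,0,1, 0,0,0.01,0,0,0,1]'|grep -E 'pos|wrist'
```

```text
eef_pos: [0.494, -0.1678, 0.1014]
wrist_force: [-0.4, 0.0, -4.4]
eef_pos: [0.4946, -0.1682, 0.0922]
wrist_force: [0.2, 0.1, -3.9]
```

```bash
python3 -m jog '[0,0,0.004,0,0,0,1, 0,0,0.007,0,0,0,1, 0,0,0.007,0,0,0,1]'|grep -E 'pos|wrist'
python3 -m jog '[0,0,0.001,0,0,0,1, 0,0,0.002,0,0,0,1, 0,0,0.002,0,0,0,1]'|grep -E 'pos|wrist';python3 f.py
```

```text
eef_pos: [0.4948, -0.1682, 0.0854]
wrist_force: [0.2, 0.5, -4.0]
eef_pos: [0.4951, -0.1685, 0.0839]
wrist_force: [0.2, 0.5, -4.3]
toolF [ 0.5 -0.3  4.3] T [ 0.03  0.05 -0.01] h [ -36.7  -275.62   22.82] open 0.516 q6 0.26
```

```bash
python3 -m jog '[0,0,0.001,0,0,0,1, 0,0,0.002,0,0,0,1, 0,0,0.002,0,0,0,1]'|grep -E 'pos|wrist'
```

```text
eef_pos: [0.4954, -0.1683, 0.0837]
wrist_force: [-5.1, 4.0, 13.4]
```

```bash
python3 -m jog '[0,0,-0.0015,0,0,0,1, 0,0,-0.0015,0,0,0,1]'|grep -E 'pos|wrist'; python3 -m jog '[0,0,0,0,0,0,0.4, 0,0,0,0,0,0,0.3, 0,0,0,0,0,0,0, 0,0,0,0,0,0,0, 0,0,0,0,0,0,0, 0,0,0,0,0,0,0]'
python3 -m jog '[0,0,-0.03,0,0,0,0, 0,0,-0.06,0,0,0,0, 0,0,-0.1,0,0,0,0, 0,0,-0.16,0,0,0,0, 0,0,-0.16,0,0,0,0, 0,0,-0.16,0,0,0,0]'
python3 - <<'E'
from h import *
a=camera('wrist');s=camera('side')
i=np.hstack([cv2.resize(a['frame'],(640,480))[:,60:460],cv2.resize(s['frame'][170:290,230:330],(400,480))]);cv2.imwrite('pics/w5.png',i[:,:,::-1])
E
```

```text
eef_pos: [0.4953, -0.1685, 0.0838]
wrist_force: [-1.9, 1.2, 3.4]
time_s: 14.35
eef_pos: [0.495, -0.1684, 0.0833]
eef_rot: [-0.001, 0.929, 0.369, -0.002]
wrist_force: [-0.4, 0.1, 0.3]
opening: 1.001
grasp_force: 0.0
time_s: 15.1
eef_pos: [0.4955, -0.1683, 0.243]
eef_rot: [-0.001, 0.929, 0.369, -0.002]
wrist_force: [-1.0, 0.6, -0.4]
opening: 1.005
grasp_force: 0.0
```

View pics/w5.png

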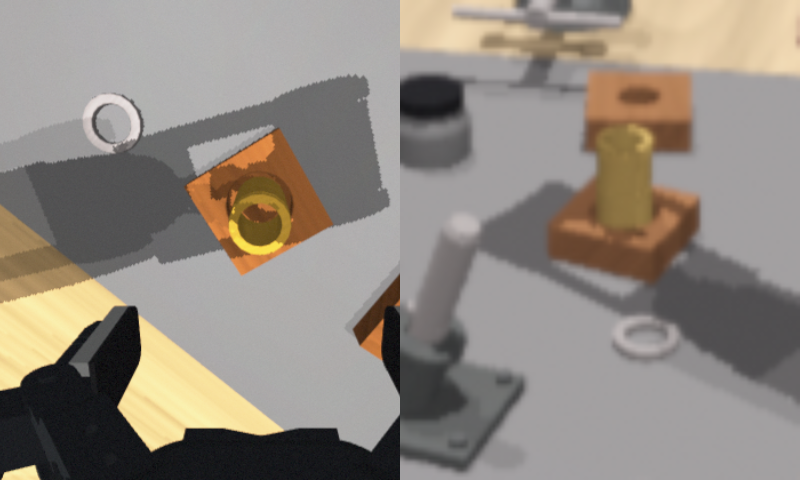

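The sleeve stands upright in the wide well, at (260,215) in the left half and (625,180) in the right. The gripper is clear of it and the bearing has not moved.

```bash
python3 -c "
from bench import hand_in;print(hand_in())"
```

```text
the job is handed in; nothing more can be done
None
```

The job is handed in: the sleeve came free after a turn of about 31–34°, slid off the spindle with only light force, and now stands upright, same end down, in the wide well, with the gripper clear of it.

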